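# Load the specimen magazine, lock it and prove it with the pull gauge

### The job

Load the specimen magazine: slacken its knurled lock ring fully to lift the keeper bar, then slide every specimen carrier lying on the worktop nose first into a slot of its own (any slot) until you feel it bear on the hidden stop. With all of them home, turn the lock ring clockwise until it is tight, then prove the lock: draw the sprung pull gauge out to its mark (30 mm, not more than a centimetre beyond), hold it there for a good second and let it go back in. Leave the timer, the memory stick and the small white box where they are.

Things in the scene. Friction and masses are not known exactly. Their poses are not given: they have to be found in the camera images.
- magazine: Low white loading magazine, fixed, at a new place and yaw each time. x points INTO its four blind slots (away from the robot), y left, z up; origin on the worktop, middle of the slots' mouth plane. Roof top z = 27 mm over x 0 to 75 mm, y +-116 mm, hides the slot ends. A 6 mm thick base plate reaches 75 mm out in front of the mouths as an apron; it covers y -172 to +119 mm.
- keeper_bar (a point): Middle of the underside of the steel keeper bar that crosses the front of all slot mouths (magazine x -8 to -2 mm, 14 mm tall). The lock ring raises and lowers it: ring tight, underside 13.5 mm above the worktop, no carrier body can pass; ring fully loose, 22.5 mm, carriers pass under it.
- lock_ring (a joint): Knurled lock ring on the magazine's roof, vertical axis, rad. 0 = tight (end stop against the housing, keeper lowered); grows counter-clockwise seen from above; 1.3 = fully loose (other end stop, keeper raised). Stays where it is left (friction about 0.1 N m). A white tick on its top points at one engraved roof mark when tight, at the other when loose.
- lock_ring_grip (a point): Centre of the lock ring: on its axis, at mid height, 48 mm above the worktop. The ring is a dark steel cylinder of 44 mm diameter, 24 mm high (36 to 60 mm above the worktop; a barrel end in its middle stands up to 63 mm), above the 27 mm high roof.
- gauge (a joint): Draw of the sprung pull gauge at the magazine's right end, m: 0 = in, mark at 0.030, end of travel 0.050. Draws out along magazine -x (towards the robot); spring about 2 N at 0, 7.6 N at the mark; springs back when let go. At the mark the pointer at the handle's foot is over the one bold black line on the base plate, and the rod's black band is just out of the sleeve.
- gauge_grip (a point): Top centre of the gauge's upright black handle: 14 mm across (magazine y), 20 mm along x, top 62 mm and underside 18 mm above the worktop. It moves with the gauge (magazine x = -45 mm - draw, y = -145 mm).
- stop_0: Hidden stop in the slot at magazine y = -81 mm: origin mid-face on the slot floor, axes as the magazine's. Each is set differently, 46 to 56 mm behind the mouth, out of sight; a carrier is home when its nose bears on it. Slot: 29 mm wide, 15 mm high, floor level with the apron 6 mm above the worktop; low guides (top z = 13 mm) before its mouth flare to 40 mm wide at magazine x = -34 mm.
- stop_1: Hidden stop in the slot at magazine y = -27 mm: origin mid-face on the slot floor, axes as the magazine's. Each is set differently, 46 to 56 mm behind the mouth, out of sight; a carrier is home when its nose bears on it. Slot: 29 mm wide, 15 mm high, floor level with the apron 6 mm above the worktop; low guides (top z = 13 mm) before its mouth flare to 40 mm wide at magazine x = -34 mm.
- stop_2: Hidden stop in the slot at magazine y = +27 mm: origin mid-face on the slot floor, axes as the magazine's. Each is set differently, 46 to 56 mm behind the mouth, out of sight; a carrier is home when its nose bears on it. Slot: 29 mm wide, 15 mm high, floor level with the apron 6 mm above the worktop; low guides (top z = 13 mm) before its mouth flare to 40 mm wide at magazine x = -34 mm.
- stop_3: Hidden stop in the slot at magazine y = +81 mm: origin mid-face on the slot floor, axes as the magazine's. Each is set differently, 46 to 56 mm behind the mouth, out of sight; a carrier is home when its nose bears on it. Slot: 29 mm wide, 15 mm high, floor level with the apron 6 mm above the worktop; low guides (top z = 13 mm) before its mouth flare to 40 mm wide at magazine x = -34 mm.
- carrier_0: Loose specimen carrier, about 90 g (3 or 4 present, all alike; None if absent), lying flat. Base plate 102 x 26 x 4 mm; grey body 12 mm high over x +46 to +90 mm (nose); at the tail an upright aluminium grip block with two dark bands, 24 (x) by 14 (y) mm, top z = 52 mm: grip it across its 14 mm. Origin on the underside under the block's centre; x to the nose, z up; plate starts at x = -12 mm.
- carrier_0_nose (a point): Middle of the lower edge of this carrier's nose (90 mm ahead of its origin).
- carrier_1: Loose specimen carrier, about 90 g (3 or 4 present, all alike; None if absent), lying flat. Base plate 102 x 26 x 4 mm; grey body 12 mm high over x +46 to +90 mm (nose); at the tail an upright aluminium grip block with two dark bands, 24 (x) by 14 (y) mm, top z = 52 mm: grip it across its 14 mm. Origin on the underside under the block's centre; x to the nose, z up; plate starts at x = -12 mm.
- carrier_1_nose (a point): Middle of the lower edge of this carrier's nose (90 mm ahead of its origin).
- carrier_2: Loose specimen carrier, about 90 g (3 or 4 present, all alike; None if absent), lying flat. Base plate 102 x 26 x 4 mm; grey body 12 mm high over x +46 to +90 mm (nose); at the tail an upright aluminium grip block with two dark bands, 24 (x) by 14 (y) mm, top z = 52 mm: grip it across its 14 mm. Origin on the underside under the block's centre; x to the nose, z up; plate starts at x = -12 mm.
- carrier_2_nose (a point): Middle of the lower edge of this carrier's nose (90 mm ahead of its origin).
- carrier_3: Loose specimen carrier, about 90 g (3 or 4 present, all alike; None if absent), lying flat. Base plate 102 x 26 x 4 mm; grey body 12 mm high over x +46 to +90 mm (nose); at the tail an upright aluminium grip block with two dark bands, 24 (x) by 14 (y) mm, top z = 52 mm: grip it across its 14 mm. Origin on the underside under the block's centre; x to the nose, z up; plate starts at x = -12 mm.
- carrier_3_nose (a point): Middle of the lower edge of this carrier's nose (90 mm ahead of its origin).
- timer: White lab timer, 58 x 62 x 15 mm, a loose bystander on the worktop; origin at its underside's centre. To be left alone.
- usb_stick: Memory stick, 16 x 50 x 8 mm, a loose bystander on the worktop; origin at its underside's centre. To be left alone.
- coverslip_box: Small white box, 29 x 34 x 15 mm, a loose bystander on the worktop; origin at its underside's centre. To be left alone.
Things that resemble listed ones, but are neither listed nor needed, are in the scene too. What is shaped like the carrier_0 but orange is not meant.

How it is judged:
By the outcome, as a careful person would: the job done as asked, in the order asked, and still so for the second after the job is handed in, with the robot touching nothing.
Of carrier_0, carrier_1, carrier_2, carrier_3 only 3 to 4 are there at a start; the rules pass over those that are not, and their reading is None.
At some moment in a run one of carrier_0, carrier_1, carrier_2, carrier_3 may be knocked a few centimetres aside while the robot is not near it.
Once in a run the grip may slacken for a moment while it holds something.
It also fails if it takes over 210 s, if anything falls off the work surface, if the arm or the gripper's body presses on something with over 40 N, if the wrist force passes 120 N, or if a joint passes its speed limit or range.

### The arm

A 6-joint arm with a two-finger parallel gripper is mounted at the origin on a cart in front of the work surface, level with it; the furniture and walls round the work are solid. World frame = base frame: x ahead of the robot, y to its left, z up, the work surface at z = 0. Lengths are in mm, angles in rad, forces in N, time in s.
With the tool pointing down it reaches from about 350 to 975 mm from the base axis. Payload 7.1 kg.
Tool frame: the origin (TCP) lies at the very end of the fingers, on their centre line; the grasp point (between the pads) lies 19 mm behind it (bot.grip_depth is the z of the grasp point in the tool frame, in mm); z points along the fingers, y is the direction in which the jaws open and shut (so a half turn about z gives the same grasp; the last joint's range is limited). The gripper opens to 88 mm and grips with 3 to 60 N. Pads are 20 mm wide; open, the fingers measure 115 mm over their backs; the gripper's body (75 mm by 178 mm) begins 61 mm behind the grasp point.
Start: joints at [-1.204, 0.423, 1.63, -0, 1.089, -0.019], TCP at [235.204, -579.037, 222.675] pointing down, gripper open.
Joint ranges: [-3, 3], [-0.9, 2.11], [0.09, 2.58], [-1.31, 4.45], [0.11, 2.69], [-2.54, 2.54]. Speed limits (rad/s): [2.39, 2.39, 3.01, 3.14, 3.14, 3.14].

### API

Orientations are given as a unit quaternion [x, y, z, w].
In Python, from rig import bot gives the robot as it stands.
- The arm moves only by the shell command python3 -m handwheel 'ROWS' [FORCE]. ROWS is JSON, a list that holds one entry, the list of rows, each a list of 5 numbers: the opening in per cent of the stroke, from 0 (shut) to 100 (fully open), then the shift along the world's x, y, z in cm, then the turn about the world's z in degrees. In form: [[[jaw, x, y, z, turn], ...]]. A call has exactly 5 rows; each row shifts and turns the commanded pose from where the row before left it; what a row does not reach is not made up. A row lasts 1/8 s, in which the tool goes at most 62.5 mm and 10.7 degrees, less where a joint would pass 70% of its speed; a pose out of reach is approached as far as the arm can. A call with a gripper value outside its range is refused whole. The fingers move at their own pace and stop on an object; FORCE is the grip in N (left out, the last holds). Time passes only in rows, so rows that do not move let the fingers close, or fill a call up. It gives the time, the measured TCP pose, the force and the opening at its end, in the units of the state.
- bot.get_state(): the state, without advancing time (a new reading comes with each control period).
- bot.capture(name): name is "side" or "top"; returns (picture, depth): 384x512x3 uint8, blue, green, red; 384x512 float32, mm along the optical axis (not along the pixel's ray), 0 where there is no reading.
- bot.camera_params(name): a dict with "fov_y" (degrees; the focal length in pixels is half the picture's height over the tangent of half this angle, whatever the lens; pixels are square), "cx", "cy" (the principal point, pixels), "R" (3x3) and "t" (3): a world point X has camera coordinates R X + t. Camera axes: x right, y down, z forward; pixel columns grow to the right and rows downward; lengths in mm; the calibration is good to about 2 mm. A picture is of the moment at which its call begins. camera_params takes no time and is no camera call.
- bot.close_job(): hands the job in, once; it reports no verdict.
Trained networks look in the newest picture that a camera, given by its name, has taken for a name from the list of things; names that differ only in an ending like _2 or _b are one class to them, and where a whole thing is asked for, a point or a joint stands for the part that bears it (a point fixed in the world has none). Each returns a list of dicts, best first, with "p" (0 to 1); they miss things now and then, are a little off and sometimes report something else, mostly with a low value. They report only what shows in the picture. A call takes as long as a camera call. They do not tell look-alikes from the thing itself.
- bot.masks_of(camera, name): "pixels" (384x512 bool, what is visible of it) and "xy" ([column, row] in pixels, amid what is visible of it).
The state is a dict: "clock": time; "q": joint angles; "qd": joint speeds; "tau": joint torques, N m; "eef_pos": TCP position; "tcp_rot": TCP orientation; "wrist_force": force on the tool from outside, world axes, zero at the start; "moment": the same for the moment, N m; "finger_gap": finger opening in mm.
Only numpy, scipy, OpenCV 4.12 (cv2) and the standard library are available. Lean on these libraries where they do the work, as an engineer would, in place of code of your own. Each camera call takes 0.05 s, during which the arm holds its last target. There are 200 camera calls.

## Working session

There is one attempt and no reset: what is moved stays moved. The work goes in short steps, Python scripts to look and compute and a shell command to move; the robot and the scene stay as the last step left them, time stands still between calls to the robot, and variables do not carry over. Pictures are saved under pics/ and viewed, about 12 in all and at most 16, crops included, and the job is handed in when it is done.

```bash
mkdir -p pics; ls; cat > h.py <<'E'
import numpy as np, cv2
from rig import bot
def cam(n):
    p=bot.camera_params(n); f=192/np.tan(np.radians(p["fov_y"])/2)
    return f,p["cx"],p["cy"],np.array(p["R"]),np.array(p["t"])
def world(n,u,v,d):
    f,cx,cy,R,t=cam(n); d=np.asarray(d,float)
    c=np.stack([(u-cx)/f*d,(v-cy)/f*d,d],-1)
    return (c-t)@R
def cloud(n,dep):
    v,u=np.mgrid[0:384,0:512]; return world(n,u,v,dep)
def atz(n,u,v,z):
    f,cx,cy,R,t=cam(n); o=-R.T@t; r=R.T@np.array([(u-cx)/f,(v-cy)/f,1]); return o+r*(z-o[2])/r[2]
def proj(n,X):
    f,cx,cy,R,t=cam(n); c=R@np.asarray(X,float)+t; return c[0]/c[2]*f+cx,c[1]/c[2]*f+cy
E
python3 - <<'E'
from h import *
for n in("top","side"):
    im,d=bot.capture(n); cv2.imwrite(f"pics/{n}0.png",cv2.resize(im,(800,600),interpolation=cv2.INTER_CUBIC)); np.save(n+"d.npy",d);np.save(n+"i.npy",im)
    p=bot.camera_params(n);print(n,p["fov_y"],(-np.array(p["R"]).T@p["t"]).round(),np.round(p["R"],2).tolist(),(d==0).mean())
    for k in("magazine","lock_ring","gauge","carrier_0","timer","usb_stick","coverslip_box"):
        for m in bot.masks_of(n,k):
            P=cloud(n,d)[m["pixels"]&(d>0)]
            print(k,round(m["p"],2),np.round(m["xy"]),m["pixels"].sum(),np.median(P,0).round() if len(P) else "",P[:,2].max().round() if len(P) else "")
s=bot.get_state();print(s["clock"],s["eef_pos"],s["tcp_rot"],s["finger_gap"])
E
```

```text
pics
top 51.47686018023503 [ 324.    6. 1176.] [[-0.01, -1.0, -0.01], [-0.98, 0.02, -0.18], [0.18, 0.01, -0.98]] 0.0038045247395833335
magazine 0.8 [241. 168.] 4901 [614.  49.  11.] 68.0
lock_ring 0.7 [235. 156.] 135 [648.  68.  60.] 65.0
gauge 0.38 [153. 181.] 306 [585. 314.  11.] 56.0
carrier_0 0.82 [331. 204.] 328 [ 514. -215.   11.] 55.0
carrier_0 0.77 [369. 236.] 339 [ 418. -315.   11.] 60.0
carrier_0 0.63 [364. 175.] 325 [ 595. -321.   11.] 56.0
carrier_0 0.59 [152. 183.] 290 [588. 313.  11.] 55.0
carrier_0 0.55 [163. 229.] 327 [448. 285.  11.] 55.0
timer 0.98 [250. 242.] 416 [399.  32.  13.] 19.0
timer 0.35 [370. 174.] 309 [ 600. -321.   11.] 56.0
usb_stick 0.39 [207. 244.] 61 [390. 146.   8.] 12.0
usb_stick 0.23 [160. 230.] 304 [448. 286.  11.] 55.0
coverslip_box 0.59 [313. 243.] 101 [ 393. -153.   15.] 21.0
side 56.94944296146671 [567. 924. 454.] [[-1.0, 0.05, -0.01], [0.03, 0.39, -0.92], [-0.04, -0.92, -0.39]] 0.004007975260416667
magazine 0.87 [217. 220.] 3346 [615.  89.  17.] 150.0
lock_ring 0.5 [204. 211.] 187 [653.  87.  50.] 59.0
gauge 0.36 [280. 173.] 201 [ 392. -314.    7.] 50.0
carrier_0 0.85 [240. 276.] 390 [556. 334.  18.] 51.0
carrier_0 0.66 [297. 263.] 649 [430. 295.   9.] 51.0
carrier_0 0.61 [236. 172.] 157 [ 564. -314.    9.] 49.0
carrier_0 0.59 [252. 181.] 152 [ 508. -235.    8.] 49.0
carrier_0 0.45 [281. 170.] 183 [ 396. -314.    7.] 48.0
timer 0.84 [293. 216.] 258 [398.  48.  10.] 14.0
timer 0.61 [206. 210.] 184 [654.  87.  49.] 58.0
usb_stick 0.56 [304. 230.] 73 [390. 154.   4.] 7.0
coverslip_box 0.63 [288. 188.] 66 [ 395. -142.   10.] 13.0
coverslip_box 0.18 [216. 221.] 3181 [615.  91.  19.] 61.0
0.8 [ 235.21458927 -579.04578796  222.69722528] [ 9.81451239e-01  1.91711930e-01 -8.01638681e-06  2.30012488e-05] 88.07539994082839
```

View pics/top0.png

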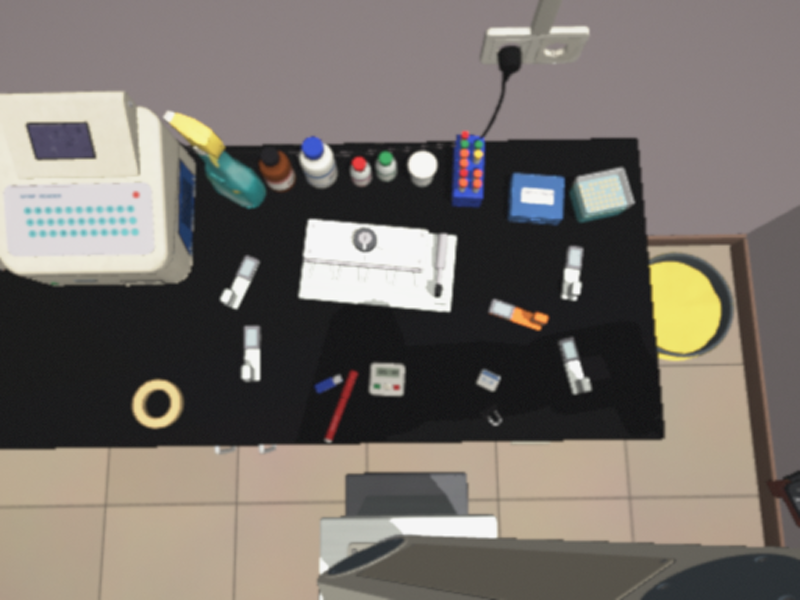

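View pics/side0.png

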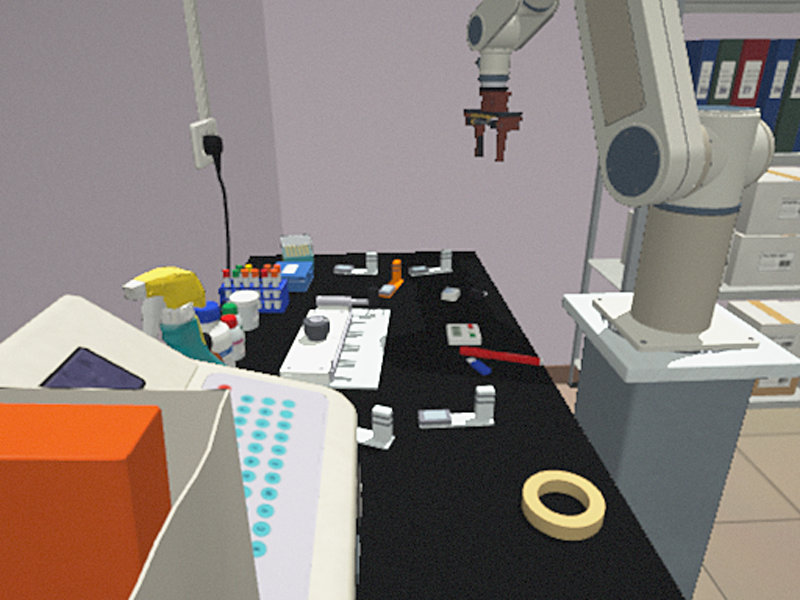

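Top view (800x600): white/grey carriers at (240,282), (252,353), (572,272), (574,366). The orange look-alike at (518,314) is not meant. The magazine is at (380,265), its ring at (364,240) and the gauge handle at (437,290). Next I measure poses and make one enlarged crop.

```bash
cat > meas.py <<'E'
from h import *
from scipy.optimize import minimize
def carriers(n,im,d,names="carrier_0"):
    C=cloud(n,d); out=[]
    for m in bot.masks_of(n,names):
        px=cv2.dilate(m["pixels"].astype(np.uint8),np.ones((5,5)))>0
        P=C[px&(d>0)&(C[...,2]>6)]
        hi=P[P[:,2]>44]; lo=P[(P[:,2]>9)&(P[:,2]<20)]
        if len(hi)<4 or len(lo)<10: continue
        b=np.median(hi,0); c=(lo.max(0)+lo.min(0))/2; 
        rect=cv2.minAreaRect(lo[:,:2].astype(np.float32)); c=np.array(rect[0])
        hsv=cv2.cvtColor(im,cv2.COLOR_BGR2HSV)[px]
        out.append((m["p"],b,c,np.degrees(np.arctan2(c[1]-b[1],c[0]-b[0])),np.linalg.norm(c-b[:2]),np.percentile(hsv[:,1],80)))
    return out
def box(n,T,x0,x1,y0,y1,z0,z1):
    c,s=np.cos(T[2]),np.sin(T[2])
    pts=[proj(n,[T[0]+c*x-s*y,T[1]+s*x+c*y,z]) for x in(x0,x1) for y in(y0,y1) for z in(z0,z1)]
    return cv2.convexHull(np.array(pts,np.float32))[:,0]
def fitmag(n,im,T0):
    S=6
    m=bot.masks_of(n,"magazine")[0]["pixels"]
    ys,xs=np.where(m); u0,v0,u1,v1=xs.min()-8,ys.min()-8,xs.max()+8,ys.max()+8
    g=cv2.cvtColor(im,cv2.COLOR_BGR2GRAY)[v0:v1,u0:u1]
    G=cv2.resize(g,None,fx=S,fy=S,interpolation=cv2.INTER_CUBIC)
    B=(G>110).astype(np.uint8); 
    cs,_=cv2.findContours(B,cv2.RETR_EXTERNAL,cv2.CHAIN_APPROX_NONE); k=max(cs,key=cv2.contourArea)
    W=cv2.drawContours(np.zeros_like(B),[k],-1,1,-1)
    def ren(T):
        I=np.zeros_like(B)
        for b in((-75,75,-172,119,0,6),(0,75,-116,116,0,27)):
            q=(box(n,T,*b)-[u0,v0]+.5)*S-.5
            cv2.fillConvexPoly(I,np.round(q*16).astype(np.int32),1,shift=4)
        return I
    f=lambda p:(ren([p[0],p[1],p[2]/200])!=W).mean()
    best=min((minimize(f,[T0[0]+a,T0[1]+b,T0[2]*200],method="Nelder-Mead",options=dict(initial_simplex=np.array([T0[0]+a,T0[1]+b,T0[2]*200])+np.array([[0,0,0],[8,0,0],[0,8,0],[0,0,8]]))) for a in(-5,5) for b in(-5,5)),key=lambda r:r.fun)
    T=[best.x[0],best.x[1],best.x[2]/200]
    return T,best.fun
E
python3 - <<'E'
from meas import *
im=np.load("topi.npy");d=np.load("topd.npy")
for n in("top","side"):
    i,dd=np.load(n+"i.npy"),np.load(n+"d.npy")
    for c in carriers(n,i,dd): print(n,round(c[0],2),c[1].round(1),c[2].round(1),*np.round(c[3:],1))
T,e=fitmag("top",im,[600,50,-0.08]);print("mag",np.round(T,3),e)
C=cloud("top",d)
m=bot.masks_of("top","lock_ring")[0]["pixels"];P=C[m&(C[...,2]>54)];print("ring",P.mean(0),((P.max(0)+P.min(0))/2),len(P))
w=C[(C[...,2]<4)&(abs(C[...,1])<300)&(C[...,0]>350)&(C[...,0]<800)];print("surf z",np.median(C[250:270,240:300,2]))
Z=cv2.resize(im[135:200,188:298],(770,455),interpolation=cv2.INTER_CUBIC)
c,s=np.cos(T[2]),np.sin(T[2]);W=lambda x,y,z:[T[0]+c*x-s*y,T[1]+s*x+c*y,z]
for b in((-75,75,-172,119,0,6),(0,75,-116,116,27,27)):
    q=(box("top",T,*b)-[188,135]+.5)*7-.5; cv2.polylines(Z,[q.astype(np.int32)],True,(0,0,255),1)
for y in(-81,-27,27,81):
    a,b=[tuple(((np.array(proj("top",W(x,y,6)))-[188,135]+.5)*7).astype(int)) for x in(-75,0)];cv2.line(Z,a,b,(0,200,0),1)
cv2.imwrite("pics/mag.png",Z)
E
```

```text
top 0.82 [ 502.9 -248.9   51.4] [ 516.8 -212.8] 69.0 38.7 173.0
top 0.77 [ 380.3 -321.    51.4] [ 420.1 -314.3] 9.6 40.4 12.0
top 0.63 [ 558.  -317.8   50.7] [ 596.2 -324.8] -10.5 38.9 10.0
top 0.59 [553.8 326.2  51.5] [589.7 311.8] -21.8 38.7 10.0
top 0.55 [412.1 286.2  49.9] [451.9 286.4] 0.4 39.9 10.0
side 0.85 [554.  333.2  49.1] [553.7 335.1] 96.6 1.9 17.0
side 0.66 [412.  292.1  48.2] [451.1 291.6] -0.8 39.1 26.0
side 0.61 [ 558.9 -311.4   47.5] [ 592.3 -319.4] -13.3 34.4 34.0
side 0.59 [ 504.1 -238.5   48.1] [ 510.8 -209.9] 76.8 29.3 240.0
side 0.45 [ 381.1 -317.8   46.9] [ 416.8 -310.5] 11.6 36.5 48.0Traceback (most recent call last):
  File "<stdin>", line 6, in <module>
  File "meas.py", line 35, in fitmag
    best=min((minimize(f,[T0[0]+a,T0[1]+b,T0[2]*200],method="Nelder-Mead",options=dict(initial_simplex=np.array([T0[0]+a,T0[1]+b,T0[2]*200])+np.array([[0,0,0],[8,0,0],[0,8,0],[0,0,8]]))) for a in(-5,5) for b in(-5,5)),key=lambda r:r.fun)
  File "meas.py", line 35, in <genexpr>
    best=min((minimize(f,[T0[0]+a,T0[1]+b,T0[2]*200],method="Nelder-Mead",options=dict(initial_s
[... 511 characters left out ...]
rgs))
  File "meas.py", line 34, in <lambda>
    f=lambda p:(ren([p[0],p[1],p[2]/200])!=W).mean()
                ~~~^^^^^^^^^^^^^^^^^^^^^^
  File "meas.py", line 31, in ren
    q=(box(n,T,*b)-[u0,v0]+.5)*S-.5
       ~~~^^^^^^^^
  File "meas.py", line 17, in box
    pts=[proj(n,[T[0]+c*x-s*y,T[1]+s*x+c*y,z]) for x in(x0,x1) for y in(y0,y1) for z in(z0,z1)]
         ~~~~^^^^^^^^^^^^^^^^^^^^^^^^^^^^^^^^^
  File "h.py", line 15, in proj
    f,cx,cy,R,t=cam(n); c=R@np.asarray(X,float)+t; return c[0]/c[2]*f+cx,c[1]/c[2]*f+cy
                ~~~^^^
  File "h.py", line 4, in cam
    p=bot.camera_params(n); f=192/np.tan(np.radians(p["fov_y"])/2)
ValueError: time passes only in moves, steps and waits
```

```bash
sed -i 's/^def cam/import functools\n@functools.lru_cache\ndef cam/' h.py
cat > magv.py <<'E'
from meas import *
import sys
im=np.load("topi.npy");d=np.load("topd.npy")
T,e=fitmag("top",im,[600,50,-0.08]);print("mag",np.round(T,3),e)
C=cloud("top",d)
m=bot.masks_of("top","lock_ring")[0]["pixels"];P=C[m&(C[...,2]>54)];print("ring",P.mean(0),((P.max(0)+P.min(0))/2),len(P))
print("surf z",np.median(C[250:270,240:300,2]))
h=cv2.dilate(bot.masks_of("top","magazine")[0]["pixels"].astype(np.uint8),np.ones((9,9)))>0
c,s=np.cos(T[2]),np.sin(T[2]);L=(C-[T[0],T[1],0])@np.array([[c,-s,0],[s,c,0],[0,0,1]])
for nm,k in (("handle",(L[...,2]>52)&(L[...,1]<-125)&(L[...,1]>-165)&(abs(L[...,0]+55)<35)),("ring",(L[...,2]>52)&(abs(L[...,1])<60)&(L[...,0]>5)&(L[...,0]<75))):
    q=L[k];print(nm,len(q),q.mean(0).round(1),q.min(0).round(1),q.max(0).round(1),"world",C[k].mean(0).round(1))
Z=cv2.resize(im[135:200,188:298],(770,455),interpolation=cv2.INTER_CUBIC)
W=lambda x,y,z:[T[0]+c*x-s*y,T[1]+s*x+c*y,z]
for b in((-75,75,-172,119,0,6),(0,75,-116,116,27,27)):
    q=(box("top",T,*b)-[188,135]+.5)*7-.5; cv2.polylines(Z,[q.astype(np.int32)],True,(0,0,255),1)
for y in(-81,-27,27,81):
    a,b=[tuple(((np.array(proj("top",W(x,y,6)))-[188,135]+.5)*7).astype(int)) for x in(-75,0)];cv2.line(Z,a,b,(0,200,0),1)
cv2.imwrite("pics/mag.png",Z)
E
python3 magv.py
```

```text
mag [ 6.19865e+02  7.48290e+01 -1.14000e-01] 0.01578861470165818
ring [652.70053473  69.50140675  59.90201188] [655.32366374  69.92215852  59.48576447] 114
surf z 0.20163262057699288
handle 34 [ -46.6 -145.6   60.7] [ -54.9 -152.4   55.2] [ -37.8 -138.4   68.4] world [557.  -64.5  60.7]
ring 185 [35.8 -0.8 60.4] [ 15.2 -22.7  52.3] [59.7 21.9 66.6] world [655.3  70.   60.4]
```

View pics/mag.png

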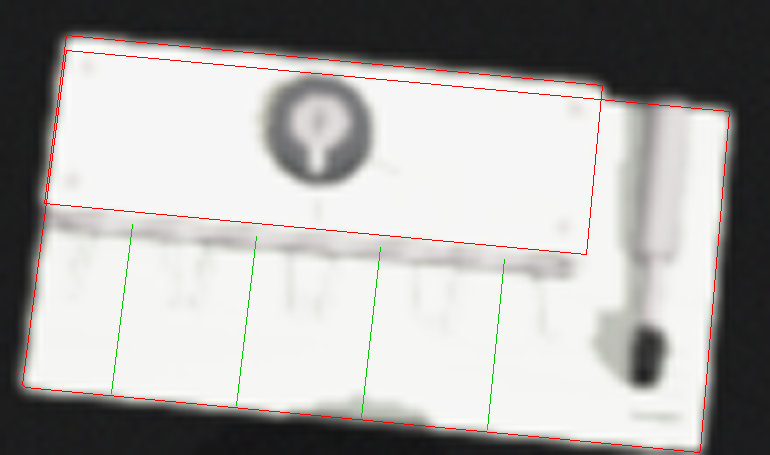

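Magazine fit is good: origin (619.9, 74.8), yaw -6.5°. The ring tick points at the front mark (tight, 317,210); the loose mark lies counter-clockwise at (385,168). The four white carriers are the ones meant. The fifth shape (saturation 173) is the orange one at (503,-249). Moving above the ring.

```bash

python3 -m handwheel '[[[70,2.8,4.33,0,7.6],[70,2.8,4.33,0,7.6],[70,2.8,4.33,0,7.6],[70,2.8,4.33,0,7.6],[70,2.8,4.33,0,7.6]]]' 20
python3 -m handwheel '[[[70,2.8,4.33,0,7.6],[70,2.8,4.33,0,7.6],[70,2.8,4.33,0,7.6],[70,2.8,4.33,0,7.6],[70,2.8,4.33,0,7.6]]]'
python3 -m handwheel '[[[70,2.8,4.33,0,7.6],[70,2.8,4.33,0,7.6],[70,2.8,4.33,0,7.6],[70,2.8,4.33,0,7.6],[70,2.8,4.33,0,7.6]]]'
python3 -m handwheel '[[[70,0,0,-3,0],[70,0,0,-3,0],[70,0,0,-3,0],[70,0,0,-2,0],[70,0,0,0,0]]]'
```

```text
clock: 1.72
eef_pos: [376.0, -361.2, 222.9]
tcp_rot: [0.865, 0.503, 0.0, 0.0]
wrist_force: [1.3, 0.1, -0.3]
finger_gap: 61.6
clock: 2.35
eef_pos: [516.1, -144.5, 222.9]
tcp_rot: [0.654, 0.757, 0.0, 0.0]
wrist_force: [-0.1, -0.8, 0.2]
finger_gap: 61.4
clock: 2.98
eef_pos: [656.0, 72.0, 222.8]
tcp_rot: [0.372, 0.928, 0.0, 0.0]
wrist_force: [0.2, 0.0, -0.0]
finger_gap: 61.3
clock: 3.6
eef_pos: [654.2, 70.3, 111.2]
tcp_rot: [0.374, 0.928, -0.001, -0.001]
wrist_force: [0.5, 0.2, 0.6]
finger_gap: 61.3
```

```bash

python3 -m handwheel '[[[70,0.1,0,-2.5,0],[70,0,0,-2.5,0],[70,0,0,-2.0,0],[70,0,0,-0.6,0],[70,0,0,0,0]]]' 20
python3 -m handwheel '[[[40,0,0,0,0],[40,0,0,0,0],[40,0,0,0,0],[40,0,0,0,0],[40,0,0,0,0]]]'
```

```text
clock: 4.22
eef_pos: [656.4, 70.5, 36.9]
tcp_rot: [0.374, 0.928, 0.0, 0.0]
wrist_force: [-0.3, -0.1, -0.4]
finger_gap: 61.4
clock: 4.85
eef_pos: [656.9, 70.6, 37.5]
tcp_rot: [0.374, 0.928, 0.0, 0.001]
wrist_force: [0.1, 1.2, 6.7]
finger_gap: 43.9
```

```bash

python3 -m handwheel '[[[40,0,0,0,8],[40,0,0,0,8],[40,0,0,0,8],[40,0,0,0,8],[40,0,0,0,8]]]' 25
python3 -m handwheel '[[[40,0,0,0,8],[40,0,0,0,8],[40,0,0,0,8],[40,0,0,0,8],[40,0,0,0,4]]]'
python3 -c "
from rig import bot;s=bot.get_state();print(s['moment'],s['q'])"
```

```text
clock: 5.48
eef_pos: [656.8, 70.5, 37.5]
tcp_rot: [0.032, 0.999, 0.0, 0.001]
wrist_force: [-1.4, -0.2, 6.1]
finger_gap: 43.2
clock: 6.1
eef_pos: [656.4, 70.1, 37.4]
tcp_rot: [-0.277, 0.961, -0.0, 0.0]
wrist_force: [-1.5, -3.1, 5.9]
finger_gap: 43.4
[-0.57499469  0.25545295 -0.86165766] [ 8.83775599e-02  7.07469818e-01  1.63382949e+00 -1.49843630e-04
  7.99918293e-01 -2.04402744e+00]
```

```bash

python3 -m handwheel '[[[70,0,0,0,0],[70,0,0,0,0],[70,0,0,0,0],[70,0,0,3,0],[70,0,0,4,0]]]' 40
python3 -m handwheel '[[[60,-3.5,3.1,2,-4.6],[60,-3.5,3.1,0,-4.6],[60,-3.5,3.1,0,-4.6],[60,-3.5,3.1,0,-4.6],[60,-3.5,3.1,0,-4.6]]]'
python3 -m handwheel '[[[60,-3.5,3.1,0,-4.6],[60,-3.5,3,0,-4.6],[60,0,0,0,0],[60,0,0,0,0],[60,0,0,0,0]]]'
cat > look.py <<'E'
from meas import *
import sys
ok=[]
for n in("top","side"):
    im,d=bot.capture(n); np.save(n+"d.npy",d);np.save(n+"i.npy",im)
for c in carriers("top",np.load("topi.npy"),np.load("topd.npy")):
    print(round(c[0],2),c[1].round(1),*np.round(c[3:],1))
E
cat > crop.py <<'E'
import sys,cv2,numpy as np
n,u0,u1,v0,v1,k,o=sys.argv[1],*map(int,sys.argv[2:7]),sys.argv[7]
im=np.load(n+"i.npy")[v0:v1,u0:u1]
cv2.imwrite("pics/"+o,cv2.resize(im,None,fx=k,fy=k,interpolation=cv2.INTER_CUBIC))
E
python3 look.py; python3 crop.py top 188 298 135 200 7 ring1.png
```

```text
clock: 6.72
eef_pos: [655.1, 70.4, 106.0]
tcp_rot: [-0.276, 0.961, 0.0, -0.002]
wrist_force: [1.2, 0.4, 0.7]
finger_gap: 61.6
clock: 7.35
eef_pos: [480.0, 226.3, 126.7]
tcp_rot: [-0.078, 0.997, 0.0, 0.0]
wrist_force: [1.9, -0.7, 1.2]
finger_gap: 52.4
clock: 7.98
eef_pos: [412.1, 286.0, 126.7]
tcp_rot: [0.001, 1.0, 0.0, 0.0]
wrist_force: [-0.2, -0.6, 0.7]
finger_gap: 52.8
0.82 [ 558.5 -317.3   52.1] -13.1 38.9 10.0
0.62 [553.8 326.2  49.9] -22.4 38.9 10.0
0.59 [ 380.2 -321.6   51. ] 10.4 40.5 10.0
0.57 [ 502.9 -249.1   51.3] 68.2 40.8 176.0
0.43 [441.  233.2 231.5] 49.9 71.4 20.0
```

View pics/ring1.png

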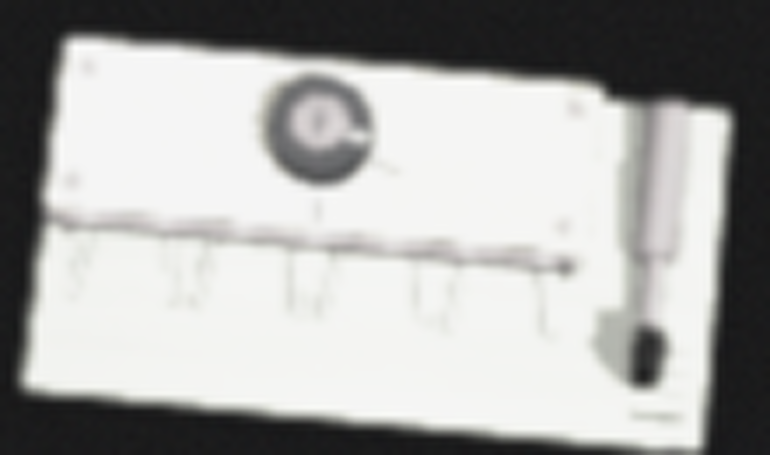

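Tick now points at the right-hand (loose) mark and the bar is raised. Grasping carrier at (412,286).

```bash

python3 -m handwheel '[[[60,0,0,-3,0],[60,0,0,-3,0],[60,0,0,-3,0],[60,0,0,-1.3,0],[60,0,0,0,0]]]' 40
python3 -m handwheel '[[[0,0,0,0,0],[0,0,0,0,0],[0,0,0,0,0],[0,0,0,0,0],[0,0,0,0,0]]]'
```

```text
clock: 8.75
eef_pos: [411.0, 286.0, 23.1]
tcp_rot: [0.001, 1.0, -0.0, -0.001]
wrist_force: [-0.2, 1.5, -0.0]
finger_gap: 53.0
clock: 9.38
eef_pos: [411.3, 286.6, 23.9]
tcp_rot: [0.001, 1.0, 0.0, 0.0]
wrist_force: [-0.7, 0.1, 3.0]
finger_gap: 13.9
```

```bash

python3 -m handwheel '[[[0,0,0,2,0],[0,0,0,3,0],[0,2.1,-2.9,0,-2],[0,2.1,-2.9,0,-2],[0,2.1,-2.9,0,-2.5]]]'
python3 -m handwheel '[[[0,2.1,-2.9,0,0],[0,0,0,-2,0],[0,0,0,-2,0],[0,0,0,0,0],[0,0,0,0,0]]]'
python3 look.py; python3 crop.py side 180 340 190 300 5 c1.png; python3 crop.py top 180 300 145 235 6 c1t.png
```

```text
clock: 10.0
eef_pos: [474.6, 198.6, 73.7]
tcp_rot: [0.058, 0.998, -0.0, -0.0]
wrist_force: [-0.5, 0.1, -0.9]
finger_gap: 13.5
clock: 10.62
eef_pos: [495.3, 170.6, 34.0]
tcp_rot: [0.057, 0.998, 0.0, 0.0]
wrist_force: [-0.4, 0.3, -0.9]
finger_gap: 13.8
0.78 [ 557.1 -317.5   51.9] -11.7 39.4 11.0
0.7 [ 380.1 -321.5   50.8] 11.1 40.6 11.0
0.64 [520.8 205.8 367.7] 43.3 136.6 19.0
0.63 [ 502.8 -248.7   52.3] 68.8 39.2 178.0
```

View pics/c1.png

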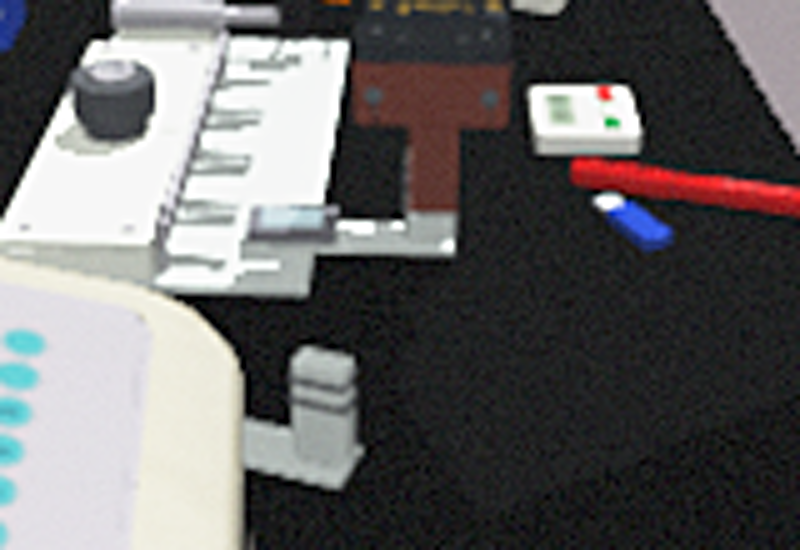

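```bash

python3 -m handwheel '[[[0,1.49,-0.17,-0.25,0],[0,1.49,-0.17,0,0],[0,1.49,-0.17,0,0],[0,1.49,-0.17,0,0],[0,1.49,-0.17,0,0]]]'
python3 -m handwheel '[[[0,0.5,-0.057,0,0],[0,0.5,-0.057,0,0],[0,0,0,0,0],[0,0,0,0,0],[0,0,0,0,0]]]'
```

```text
clock: 11.4
eef_pos: [570.8, 161.7, 31.1]
tcp_rot: [0.058, 0.998, -0.0, -0.0]
wrist_force: [0.5, -1.0, -0.7]
finger_gap: 13.8
clock: 12.02
eef_pos: [579.4, 160.9, 31.2]
tcp_rot: [0.057, 0.998, -0.0, -0.0]
wrist_force: [0.1, 0.2, -1.5]
finger_gap: 13.9
```

```bash

python3 -m handwheel '[[[0,0.2,-0.023,0,0],[0,0.2,-0.023,0,0],[0,0.2,-0.023,0,0],[0,0,0,0,0],[0,0,0,0,0]]]'
python3 -m handwheel '[[[0,0.2,-0.023,0,0],[0,0.2,-0.023,0,0],[0,0,0,0,0],[0,0,0,0,0],[0,0,0,0,0]]]'
```

```text
clock: 12.65
eef_pos: [585.6, 160.1, 31.1]
tcp_rot: [0.058, 0.998, -0.0, -0.0]
wrist_force: [0.6, -0.2, -0.7]
finger_gap: 14.2
clock: 13.28
eef_pos: [589.6, 159.7, 31.1]
tcp_rot: [0.058, 0.998, -0.0, -0.0]
wrist_force: [-0.6, 0.2, -1.4]
finger_gap: 13.8
```

```bash

python3 -m handwheel '[[[0,0.15,-0.017,0,0],[0,0.15,-0.017,0,0],[0,0,0,0,0],[0,0,0,0,0],[0,0,0,0,0]]]'
python3 -m handwheel '[[[0,0.15,-0.017,0,0],[0,0.15,-0.017,0,0],[0,0,0,0,0],[0,0,0,0,0],[0,0,0,0,0]]]'
```

```text
clock: 13.9
eef_pos: [592.2, 159.3, 31.0]
tcp_rot: [0.058, 0.998, -0.0, -0.001]
wrist_force: [-2.9, -1.0, -0.1]
finger_gap: 14.1
clock: 14.52
eef_pos: [592.2, 159.0, 30.7]
tcp_rot: [0.057, 0.998, -0.001, -0.003]
wrist_force: [-13.0, 2.4, 6.2]
finger_gap: 14.2
```

Contact on the stop (13 N at nose ≈53 mm). Set down and release.

```bash

python3 -m handwheel '[[[0,0,0,-0.1,0],[0,0,0,-0.1,0],[0,0,0,0,0],[0,0,0,0,0],[0,0,0,0,0]]]'
python3 -m handwheel '[[[36,0,0,0,0],[36,0,0,0,0],[36,0,0,0,0],[36,0,0,3,0],[36,0,0,4,0]]]'
```

```text
clock: 15.15
eef_pos: [592.2, 159.0, 29.9]
tcp_rot: [0.057, 0.998, -0.001, -0.003]
wrist_force: [-16.8, 1.9, 19.2]
finger_gap: 14.0
clock: 15.78
eef_pos: [595.2, 158.7, 98.8]
tcp_rot: [0.058, 0.998, -0.0, -0.001]
wrist_force: [0.3, 0.2, 1.0]
finger_gap: 31.5
```

```bash

python3 look.py; python3 - <<'E'
from h import *
C=cloud("top",np.load("topd.npy")).reshape(-1,3)
for x in range(440,760,40):
    k=(abs(C[:,0]-x)<20)&(C[:,2]>70)&(C[:,1]>330);q=C[k]
    print(x,q[:,1].min().round() if len(q) else None, np.percentile(q[:,2],[5,95]).round() if len(q) else "")
E
python3 crop.py top 90 298 135 235 3 c2.png
```

```text
0.84 [ 558.  -317.    51.1] -10.1 38.8 11.0
0.78 [ 380.1 -321.5   51.9] 10.8 40.8 11.0
0.63 [ 502.7 -249.6   51.4] 67.5 40.0 179.0
440 None 
480 None 
520 None 
560 None 
600 407.0 [ 82. 143.]
640 406.0 [119. 154.]
680 405.0 [119. 165.]
720 406.0 [123. 191.]
```

View pics/c2.png

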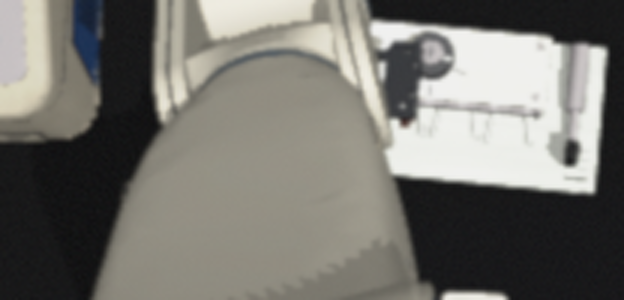

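The analyser edge (y≈405) is too close for the gripper's body across carrier B. I will grip B lengthwise first (jaws along its long axis), take it to open space and regrip.

```bash

python3 -m handwheel '[[[36,0,0,3,0],[60,-0.7,2.8,0,10],[60,-0.7,2.8,0,10],[60,-0.7,2.8,0,10],[60,-0.7,2.8,0,10]]]'
python3 -m handwheel '[[[60,-0.7,2.8,0,10],[60,-0.64,2.75,0,10],[60,0,0,0,10],[60,0,0,0,4.5],[60,0,0,0,0]]]'
python3 look.py
```

```text
clock: 16.55
eef_pos: [566.9, 271.5, 127.6]
tcp_rot: [-0.29, 0.957, -0.0, -0.001]
wrist_force: [-0.6, 0.7, -1.2]
finger_gap: 52.7
clock: 17.18
eef_pos: [553.7, 326.2, 127.7]
tcp_rot: [-0.558, 0.83, 0.0, -0.001]
wrist_force: [-0.8, -0.3, 0.2]
finger_gap: 52.6
0.86 [ 380.  -321.8   51.2] 11.8 40.9 12.0
0.63 [551.  325.   51.7] -19.6 41.8 12.0
0.61 [ 557.8 -317.4   51.2] -11.0 39.7 11.0
0.59 [ 502.7 -248.4   50.9] 68.5 38.3 179.0
0.5 [648.5  68.1  59.7] -150.6 41.2 7.0
0.47 [592.2 157.9  56.9] -5.4 8.6 9.0
```

```bash

python3 -m handwheel '[[[60,0,0,-3,0],[60,0,0,-3,0],[60,0,0,-3,0],[60,0,0,-1.2,0],[60,0,0,0,0]]]' 20
python3 -m handwheel '[[[0,0,0,0,0],[0,0,0,0,0],[0,0,0,0,0],[0,0,0,0,0],[0,0,0,0,0]]]'
python3 -m handwheel '[[[0,0,0,0.3,0],[0,0,0,0.7,0],[0,-2.2,-0.9,0,0],[0,-2.2,-0.9,0,0],[0,-2.2,-0.9,0,0]]]'
python3 -m handwheel '[[[0,-2.2,-0.9,0,0],[0,-2.2,-0.9,0,0],[0,0,0,-0.6,0],[0,0,0,-0.4,0],[0,0,0,0,0]]]'
```

```text
clock: 17.95
eef_pos: [554.0, 326.2, 26.5]
tcp_rot: [-0.558, 0.83, 0.0, -0.001]
wrist_force: [-0.8, -0.3, 0.5]
finger_gap: 52.6
clock: 18.58
eef_pos: [554.6, 326.7, 27.9]
tcp_rot: [-0.559, 0.829, -0.0, 0.0]
wrist_force: [-1.2, 0.1, 5.8]
finger_gap: 24.0
clock: 19.2
eef_pos: [487.7, 299.2, 37.4]
tcp_rot: [-0.558, 0.83, -0.0, 0.0]
wrist_force: [-0.6, -0.6, -0.7]
finger_gap: 23.8
clock: 19.82
eef_pos: [445.5, 282.2, 27.4]
tcp_rot: [-0.558, 0.83, 0.0, 0.0]
wrist_force: [-2.3, -0.3, 5.4]
finger_gap: 24.4
```

```bash

python3 -m handwheel '[[[60,0,0,0,0],[60,0,0,0,0],[60,0,0,0,0],[60,0,0,4,0],[60,0,0,4,-9]]]' 40
python3 -m handwheel '[[[60,0,0,0,-10],[60,0,0,0,-10],[60,0,0,0,-10],[60,0,0,0,-10],[60,0,0,0,-10]]]'
python3 -m handwheel '[[[60,0,0,0,-10],[60,0,0,0,-10],[60,0,0,0,-10],[60,0,0,0,-1],[60,0,0,0,0]]]'
python3 look.py;python3 crop.py side 220 340 220 320 5 c3.png
```

```text
clock: 20.45
eef_pos: [444.0, 281.3, 107.6]
tcp_rot: [-0.49, 0.872, -0.0, -0.001]
wrist_force: [-0.6, 0.3, -0.5]
finger_gap: 52.7
clock: 21.08
eef_pos: [444.4, 281.5, 107.1]
tcp_rot: [-0.075, 0.997, 0.0, 0.0]
wrist_force: [-0.3, -1.2, -0.0]
finger_gap: 52.9
clock: 21.7
eef_pos: [444.3, 281.5, 107.1]
tcp_rot: [0.19, 0.982, -0.0, 0.0]
wrist_force: [0.6, 0.6, 0.3]
finger_gap: 52.7
0.86 [ 558.1 -317.1   51.4] -13.2 38.8 11.0
0.71 [ 502.9 -249.4   51.1] 68.8 39.8 175.0
0.7 [453.  222.5 211.2] 31.2 64.4 18.0
0.69 [648.   67.9  59.4] -150.4 44.8 6.0
0.66 [ 381.4 -321.3   50.8] 10.5 39.4 10.0
0.6 [591.7 158.2  56.5] -7.5 9.0 8.0
```

View pics/c3.png

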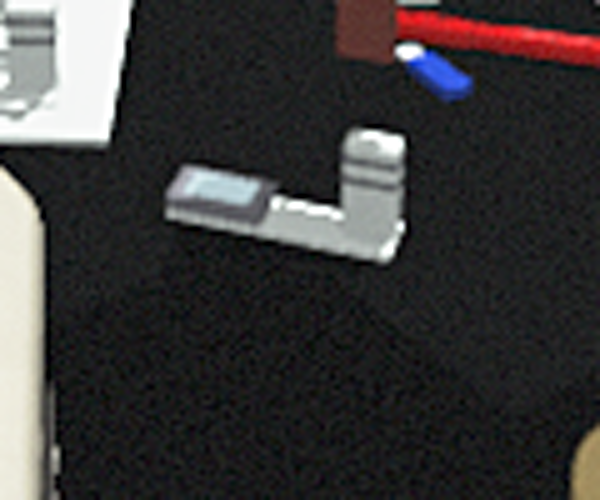

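```bash
python3 - <<'E'
from meas import *
print(proj("side",[445,282,52]),proj("side",[444,281,107]))
im,d=np.load("sidei.npy"),np.load("sided.npy")
C=cloud("side",d);w=C[246:262,286:304].reshape(-1,3);w=w[(w[:,2]>30)&(w[:,2]<60)]
print(np.median(w,0),w.min(0),w.max(0))
for c in carriers("side",im,d): print(c[1].round(1),c[2].round(1),np.round(c[3:],1))
E
```

```text
(np.float64(294.4019850476743), np.float64(246.38598370145849)) (np.float64(295.8954253507155), np.float64(223.23741817813138))
[444.83847411 289.35580065  42.7428543 ] [430.53267663 275.06673725  30.01558556] [457.07786791 296.65652017  50.48973886]
[444.9 287.3  48.2] [479.8 269.9] [-26.5  39.   34. ]
[591.9 164.8  51.6] [597.5 130.1] [-80.9  35.1  12. ]
[ 507.6 -235.9   47.6] [ 511.7 -209.9] [ 80.9  26.3 241. ]
[ 557.1 -311.3   47.8] [ 591.7 -316.9] [-9.1 35.1 35. ]
```

```bash

python3 -m handwheel '[[[60,0,0,-3,0],[60,0,0,-3,0],[60,0,0,-2.3,0],[60,0,0,0,0],[60,0,0,0,0]]]' 40
python3 -m handwheel '[[[0,0,0,0,0],[0,0,0,0,0],[0,0,0,0,0],[0,0,0,0,0],[0,0,0,0,0]]]'
```

```text
clock: 22.52
eef_pos: [444.7, 281.7, 24.8]
tcp_rot: [0.191, 0.982, 0.0, 0.0]
wrist_force: [-0.2, 1.1, 0.5]
finger_gap: 52.9
clock: 23.15
eef_pos: [444.4, 281.6, 24.3]
tcp_rot: [0.192, 0.981, 0.0, 0.0]
wrist_force: [-0.0, 0.2, 2.6]
finger_gap: 13.5
```

```bash

python3 -m handwheel '[[[0,0,0,2,0],[0,0,0,3,0],[0,1.11,-4.1,0,3.9],[0,1.11,-4.1,0,3.9],[0,1.11,-4.1,0,3.9]]]'
python3 -m handwheel '[[[0,1.11,-4.1,0,3.9],[0,0,0,-2,0],[0,0,0,-2.2,0],[0,0,0,0,0],[0,0,0,0,0]]]'
```

```text
clock: 23.78
eef_pos: [477.6, 157.4, 74.2]
tcp_rot: [0.089, 0.996, -0.0, -0.0]
wrist_force: [1.4, 0.3, -0.7]
finger_gap: 13.9
clock: 24.4
eef_pos: [488.6, 117.6, 32.5]
tcp_rot: [0.057, 0.998, -0.0, -0.0]
wrist_force: [0.1, 0.1, -0.7]
finger_gap: 13.8
```

```bash

python3 -m handwheel '[[[0,1.49,-0.22,-0.1,0],[0,1.49,-0.17,0,0],[0,1.49,-0.17,0,0],[0,1.49,-0.17,0,0],[0,1.49,-0.17,0,0]]]'
python3 -m handwheel '[[[0,0.4,-0.045,0,0],[0,0.3,-0.034,0,0],[0,0.2,-0.023,0,0],[0,0,0,0,0],[0,0,0,0,0]]]'
python3 -m handwheel '[[[0,0.15,-0.017,0,0],[0,0.15,-0.017,0,0],[0,0,0,0,0],[0,0,0,0,0],[0,0,0,0,0]]]'
```

```text
clock: 25.02
eef_pos: [564.3, 108.3, 31.1]
tcp_rot: [0.057, 0.998, -0.0, 0.0]
wrist_force: [0.4, 0.7, -0.4]
finger_gap: 13.7
clock: 25.65
eef_pos: [571.9, 107.5, 31.2]
tcp_rot: [0.057, 0.998, -0.0, -0.0]
wrist_force: [0.4, 0.4, -0.6]
finger_gap: 13.8
clock: 26.28
eef_pos: [575.2, 107.1, 31.1]
tcp_rot: [0.057, 0.998, -0.0, -0.0]
wrist_force: [-0.3, -1.3, -0.3]
finger_gap: 13.7
```

```bash

python3 -m handwheel '[[[0,0.15,-0.017,0,0],[0,0.15,-0.017,0,0],[0,0.1,-0.011,0,0],[0,0,0,0,0],[0,0,0,0,0]]]'
python3 -m handwheel '[[[0,0.15,-0.017,0,0],[0,0.15,-0.017,0,0],[0,0,0,0,0],[0,0,0,0,0],[0,0,0,0,0]]]'
```

```text
clock: 26.9
eef_pos: [579.2, 106.7, 31.1]
tcp_rot: [0.057, 0.998, -0.0, -0.0]
wrist_force: [0.8, 0.0, -1.8]
finger_gap: 14.0
clock: 27.52
eef_pos: [582.1, 106.3, 31.1]
tcp_rot: [0.057, 0.998, -0.0, -0.0]
wrist_force: [0.1, -0.5, -0.9]
finger_gap: 13.9
```

```bash

python3 -m handwheel '[[[0,0.15,-0.017,0,0],[0,0.15,-0.017,0,0],[0,0,0,0,0],[0,0,0,0,0],[0,0,0,0,0]]]'
python3 -m handwheel '[[[0,0.15,-0.017,0,0],[0,0.15,-0.017,0,0],[0,0,0,0,0],[0,0,0,0,0],[0,0,0,0,0]]]'
```

```text
clock: 28.15
eef_pos: [583.3, 106.0, 30.8]
tcp_rot: [0.057, 0.998, -0.0, -0.002]
wrist_force: [-6.8, 1.0, 1.4]
finger_gap: 14.0
clock: 28.78
eef_pos: [583.4, 105.8, 30.3]
tcp_rot: [0.057, 0.998, -0.001, -0.005]
wrist_force: [-13.8, 2.4, 7.3]
finger_gap: 13.7
```

```bash

python3 -m handwheel '[[[0,0,0,-0.1,0],[0,0,0,-0.1,0],[0,0,0,0,0],[0,0,0,0,0],[0,0,0,0,0]]]'
python3 -m handwheel '[[[36,0,0,0,0],[36,0,0,0,0],[36,0,0,0,0],[36,0,0,4,0],[36,0,0,5,0]]]'
python3 -m handwheel '[[[60,-0.3,-5,1,0],[60,-0.3,-5,0,0],[60,-0.3,-5,0,0],[60,-0.3,-5,0,-2],[60,-0.3,-5,0,-2.5]]]'
python3 look.py
```

```text
clock: 29.4
eef_pos: [583.3, 105.7, 30.2]
tcp_rot: [0.057, 0.998, -0.001, -0.005]
wrist_force: [-19.9, 1.7, 25.5]
finger_gap: 14.0
clock: 30.02
eef_pos: [587.5, 105.4, 118.8]
tcp_rot: [0.057, 0.998, -0.0, -0.001]
wrist_force: [0.9, 0.1, -0.4]
finger_gap: 31.9
clock: 30.65
eef_pos: [573.2, -146.1, 129.1]
tcp_rot: [0.097, 0.995, -0.0, 0.0]
wrist_force: [0.6, 0.6, -0.3]
finger_gap: 52.7
0.63 [343.1  16.6 819.8] 14.6 64.1 26.0
0.45 [581.9 104.1  56. ] -4.9 11.4 11.0
```

```bash

python3 -m handwheel '[[[60,-0.38,-4.28,0,0],[60,-0.38,-4.28,0,0],[60,-0.38,-4.28,0,0],[60,-0.38,-4.28,0,0],[60,0,0,0,0]]]'
python3 look.py; python3 - <<'E'
from meas import *
for c in carriers("side",np.load("sidei.npy"),np.load("sided.npy")): print(c[1].round(1),c[2].round(1),np.round(c[3:],1))
E
python3 crop.py side 180 320 130 220 5 c4.png
```

```text
clock: 31.42
eef_pos: [558.2, -316.9, 129.0]
tcp_rot: [0.097, 0.995, -0.0, 0.0]
wrist_force: [-0.4, -0.4, -1.3]
finger_gap: 52.8
0.66 [ 498.1 -242.1   53.5] 56.2 35.8 178.0
0.45 [ 541.8 -276.7  215.4] -69.8 38.9 12.0
0.41 [ 380.  -141.5  634.3] -64.4 175.7 21.2
[585.2 115.1  52.3] [606.5  71.5] [-64.   48.5  13. ]
[591.9 164.5  51.7] [596.4 129.5] [-82.7  35.3  13. ]
[ 557.1 -316.5   46.5] [ 593.3 -318.3] [-2.9 36.2 33.6]
[ 527.4 -150.5   48.2] [ 515.3 -209.5] [-101.6   60.2  239.6]
[ 378.5 -319.7   47. ] [ 417.2 -313.9] [ 8.5 39.1 31. ]
```

View pics/c4.png

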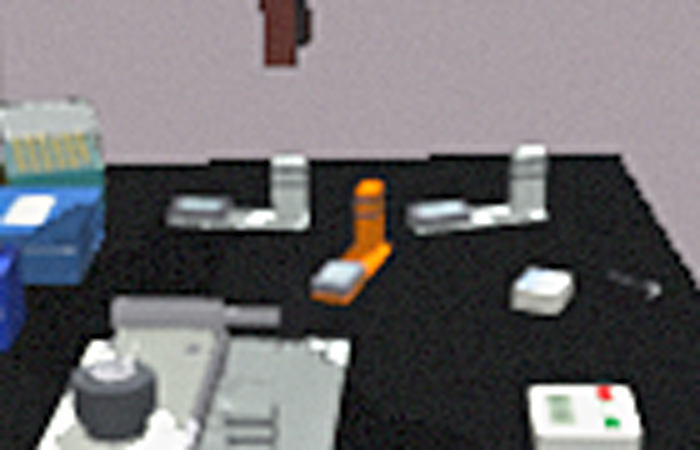

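```bash

python3 -m handwheel '[[[60,0,0,-3,0],[60,0,0,-3,0],[60,0,0,-3,0],[60,0,0,-1.5,0],[60,0,0,0,0]]]' 40
python3 -m handwheel '[[[0,0,0,0,0],[0,0,0,0,0],[0,0,0,0,0],[0,0,0,0,0],[0,0,0,0,0]]]'
```

```text
clock: 32.25
eef_pos: [557.7, -314.4, 23.4]
tcp_rot: [0.095, 0.995, 0.0, -0.001]
wrist_force: [-0.3, 0.3, 0.1]
finger_gap: 52.5
clock: 32.88
eef_pos: [558.1, -315.8, 24.5]
tcp_rot: [0.096, 0.995, -0.0, 0.0]
wrist_force: [-0.9, -1.6, 1.7]
finger_gap: 13.8
```

```bash

python3 -m handwheel '[[[0,0,0,3,0],[0,0,0,5.5,0],[0,-0.84,4.21,0.5,0.5],[0,-0.84,4.21,0,0.5],[0,-0.84,4.21,0,0.5]]]'
python3 -m handwheel '[[[0,-0.84,4.21,0,0.5],[0,-0.84,4.21,0,0.5],[0,-0.84,4.21,0,0.5],[0,-0.84,4.21,0,0.5],[0,-0.84,4.21,0,0.5]]]'
python3 -m handwheel '[[[0,-0.84,4.21,0,0.5],[0,0,0,-3,0],[0,0,0,-3,0],[0,0,0,-2,0],[0,0,0,0,0]]]'
```

```text
clock: 33.5
eef_pos: [532.3, -188.1, 114.3]
tcp_rot: [0.083, 0.997, 0.0, 0.0]
wrist_force: [0.2, -0.6, -1.1]
finger_gap: 13.8
clock: 34.12
eef_pos: [490.3, 22.6, 114.2]
tcp_rot: [0.061, 0.998, 0.0, -0.0]
wrist_force: [0.1, -0.5, -0.8]
finger_gap: 14.0
clock: 34.75
eef_pos: [481.2, 63.3, 33.0]
tcp_rot: [0.057, 0.998, -0.0, -0.002]
wrist_force: [-0.7, -0.2, 0.0]
finger_gap: 13.8
```

```bash

python3 -m handwheel '[[[0,1.49,-0.17,-0.2,0],[0,1.49,-0.17,0,0],[0,1.49,-0.17,0,0],[0,1.49,-0.17,0,0],[0,1.49,-0.17,0,0]]]'
python3 -m handwheel '[[[0,0.4,-0.045,0,0],[0,0.3,-0.034,0,0],[0,0.3,-0.034,0,0],[0,0.2,-0.023,0,0],[0,0,0,0,0]]]'
```

```text
clock: 35.38
eef_pos: [558.2, 54.7, 32.4]
tcp_rot: [0.057, 0.998, 0.0, 0.0]
wrist_force: [1.4, 0.1, 0.2]
finger_gap: 13.3
clock: 36.0
eef_pos: [568.8, 53.5, 32.2]
tcp_rot: [0.057, 0.998, -0.0, -0.0]
wrist_force: [0.2, -0.8, -0.1]
finger_gap: 13.5
```

```bash

python3 -m handwheel '[[[0,0.15,-0.017,-0.06,0],[0,0.15,-0.017,0,0],[0,0.1,-0.011,0,0],[0,0,0,0,0],[0,0,0,0,0]]]'
python3 -m handwheel '[[[0,0.15,-0.017,0,0],[0,0.15,-0.017,0,0],[0,0,0,0,0],[0,0,0,0,0],[0,0,0,0,0]]]'
```

```text
clock: 36.62
eef_pos: [572.8, 53.0, 31.6]
tcp_rot: [0.057, 0.998, -0.0, -0.0]
wrist_force: [0.0, -0.0, -0.6]
finger_gap: 14.2
clock: 37.25
eef_pos: [575.8, 52.7, 31.6]
tcp_rot: [0.057, 0.998, -0.0, -0.0]
wrist_force: [0.7, 0.4, -1.0]
finger_gap: 14.0
```

```bash

python3 -m handwheel '[[[0,0.15,-0.017,0,0],[0,0.15,-0.017,0,0],[0,0,0,0,0],[0,0,0,0,0],[0,0,0,0,0]]]'
python3 -m handwheel '[[[0,0.15,-0.017,0,0],[0,0.15,-0.017,0,0],[0,0,0,0,0],[0,0,0,0,0],[0,0,0,0,0]]]'
```

```text
clock: 37.88
eef_pos: [578.8, 52.4, 31.6]
tcp_rot: [0.057, 0.998, -0.0, -0.0]
wrist_force: [0.4, -0.1, -1.3]
finger_gap: 13.6
clock: 38.5
eef_pos: [579.8, 52.1, 31.2]
tcp_rot: [0.057, 0.998, -0.0, -0.002]
wrist_force: [-5.7, 0.2, 1.8]
finger_gap: 13.6
```

```bash

python3 -m handwheel '[[[0,0.15,-0.017,0,0],[0,0,0,-0.1,0],[0,0,0,-0.1,0],[0,0,0,0,0],[0,0,0,0,0]]]'
python3 -m handwheel '[[[36,0,0,0,0],[36,0,0,0,0],[36,0,0,0,0],[36,0,0,4,0],[36,0,0,5,0]]]'
python3 -m handwheel '[[[60,-2.22,-4.15,0.5,1.8],[60,-2.22,-4.15,0,1.8],[60,-2.22,-4.15,0,1.8],[60,-2.22,-4.15,0,1.8],[60,-2.22,-4.15,0,1.8]]]'
python3 -m handwheel '[[[60,-2.22,-4.15,0,1.8],[60,-2.22,-4.15,0,1.8],[60,-2.22,-4.15,0,1.8],[60,-2.22,-4.15,0,2.1],[60,0,0,0,0]]]'
python3 look.py; python3 - <<'E'
from meas import *
print(bot.get_state()["q"])
for c in carriers("side",np.load("sidei.npy"),np.load("sided.npy")): print(c[1].round(1),c[2].round(1),np.round(c[3:],1))
E
python3 crop.py side 180 320 130 240 5 c5.png
```

```text
clock: 39.12
eef_pos: [579.8, 52.0, 30.5]
tcp_rot: [0.057, 0.998, -0.0, -0.003]
wrist_force: [-16.0, 1.3, 21.1]
finger_gap: 13.8
clock: 39.75
eef_pos: [582.6, 51.7, 119.3]
tcp_rot: [0.057, 0.998, -0.0, -0.001]
wrist_force: [0.5, 0.0, -0.3]
finger_gap: 31.7
clock: 40.38
eef_pos: [471.9, -157.0, 124.6]
tcp_rot: [-0.022, 1.0, -0.0, 0.0]
wrist_force: [0.8, -0.2, -0.3]
finger_gap: 52.6
clock: 41.0
eef_pos: [382.7, -324.1, 124.6]
tcp_rot: [-0.085, 0.996, -0.0, 0.0]
wrist_force: [1.1, 0.6, 0.6]
finger_gap: 52.7
0.82 [ 502.9 -248.4   51.5] 68.2 38.9 182.0
0.48 [ 400.5 -250.2  246.8] -51.3 74.7 18.0
0.43 [581.8 103.8  56.4] 4.7 10.1 8.0
[-7.20627821e-01  3.90289512e-01  1.97082286e+00  3.05493650e-04
  7.80951034e-01 -2.46572452e+00]
[584.6 113.6  52.6] [588.5  71.8] [-84.7  41.9  13. ]
[591.9 164.6  52.3] [597.3 130.4] [-81.   34.6  13. ]
[ 527.5 -153.1   48.4] [ 514.6 -209.9] [-102.8   58.3  226. ]
```

View pics/c5.png

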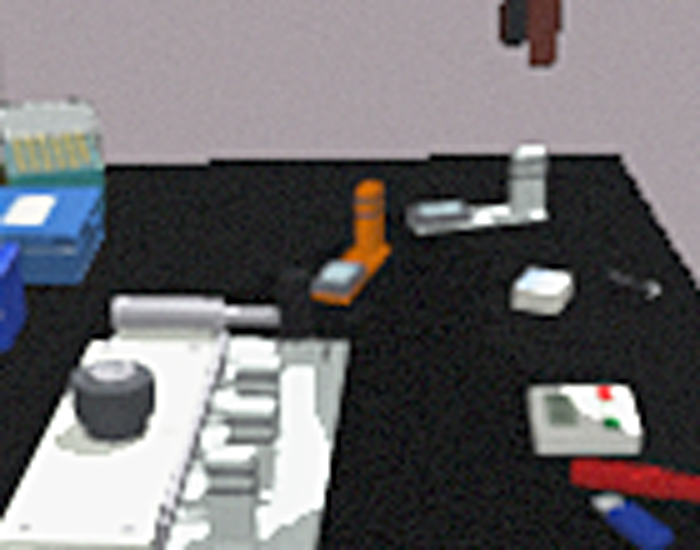

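```bash

python3 -m handwheel '[[[60,-0.2,0.25,-3,0],[60,0,0,-3,0],[60,0,0,-3,0],[60,0,0,-1.05,0],[60,0,0,0,0]]]' 40
python3 -m handwheel '[[[0,0,0,0,0],[0,0,0,0,0],[0,0,0,0,0],[0,0,0,0,0],[0,0,0,0,0]]]'
python3 -m handwheel '[[[0,0,0,3,0],[0,0,0,5.5,0],[0,0,0,0.5,0],[0,0,0,0,0],[0,0,0,0,0]]]'
```

```text
clock: 41.82
eef_pos: [381.8, -318.3, 23.8]
tcp_rot: [-0.088, 0.996, 0.0, -0.0]
wrist_force: [-0.3, -0.4, -0.3]
finger_gap: 53.1
clock: 42.45
eef_pos: [381.7, -319.4, 24.3]
tcp_rot: [-0.087, 0.996, -0.0, 0.0]
wrist_force: [-0.6, -0.7, 3.2]
finger_gap: 13.7
clock: 43.08
eef_pos: [380.7, -318.4, 112.7]
tcp_rot: [-0.087, 0.996, 0.001, -0.001]
wrist_force: [0.1, -0.5, -0.1]
finger_gap: 13.9
```

```bash

python3 -m handwheel '[[[0,1.2,4.1,0,-2.1],[0,1.2,4.1,0,-2.1],[0,1.2,4.1,0,-2.1],[0,1.2,4.1,0,-2.1],[0,1.2,4.1,0,-2.1]]]'
python3 -m handwheel '[[[0,1.2,4.1,0,-2],[0,1.2,4.1,0,-2],[0,1.1,4.1,0,-2],[0,0,0,0,0],[0,0,0,0,0]]]'
python3 -m handwheel '[[[0,0,0,-3,0],[0,0,0,-3,0],[0,0,0,-2,0],[0,0,0,0,0],[0,0,0,0,0]]]'
```

```text
clock: 43.7
eef_pos: [441.0, -112.6, 112.7]
tcp_rot: [0.005, 1.0, 0.0, -0.001]
wrist_force: [0.1, 0.2, -1.5]
finger_gap: 14.0
clock: 44.32
eef_pos: [475.6, 8.7, 113.0]
tcp_rot: [0.056, 0.998, -0.0, -0.001]
wrist_force: [-0.5, -0.5, -1.3]
finger_gap: 13.3
clock: 44.95
eef_pos: [476.6, 8.2, 34.4]
tcp_rot: [0.057, 0.998, -0.0, -0.0]
wrist_force: [1.0, 0.2, -0.8]
finger_gap: 13.8
```

```bash

python3 -m handwheel '[[[0,1.49,-0.02,-0.28,0],[0,1.49,-0.17,0,0],[0,1.49,-0.17,0,0],[0,1.49,-0.17,0,0],[0,1.49,-0.17,0,0]]]'
python3 -m handwheel '[[[0,0.4,-0.045,0,0],[0,0.4,-0.045,0,0],[0,0.3,-0.034,0,0],[0,0.2,-0.023,0,0],[0,0,0,0,0]]]'
python3 -m handwheel '[[[0,0.15,-0.017,0,0],[0,0.15,-0.017,0,0],[0,0,0,0,0],[0,0,0,0,0],[0,0,0,0,0]]]'
```

```text
clock: 45.58
eef_pos: [552.3, 1.8, 31.3]
tcp_rot: [0.057, 0.998, -0.0, 0.0]
wrist_force: [0.0, 0.0, -0.8]
finger_gap: 13.9
clock: 46.2
eef_pos: [564.1, 0.4, 31.3]
tcp_rot: [0.057, 0.998, -0.0, -0.0]
wrist_force: [0.8, -0.2, -0.3]
finger_gap: 13.8
clock: 46.82
eef_pos: [567.0, 0.1, 31.3]
tcp_rot: [0.057, 0.998, -0.0, -0.0]
wrist_force: [0.4, 0.5, -0.2]
finger_gap: 13.6
```

```bash

python3 -m handwheel '[[[0,0.15,-0.017,0,0],[0,0.15,-0.017,0,0],[0,0,0,0,0],[0,0,0,0,0],[0,0,0,0,0]]]'
python3 -m handwheel '[[[0,0.15,-0.017,0,0],[0,0.15,-0.017,0,0],[0,0,0,0,0],[0,0,0,0,0],[0,0,0,0,0]]]'
```

```text
clock: 47.45
eef_pos: [569.2, -0.2, 31.1]
tcp_rot: [0.057, 0.998, -0.0, -0.001]
wrist_force: [-5.5, 0.6, 0.9]
finger_gap: 13.8
clock: 48.08
eef_pos: [569.3, -0.3, 30.8]
tcp_rot: [0.057, 0.998, -0.0, -0.004]
wrist_force: [-13.8, 2.5, 7.8]
finger_gap: 14.1
```

```bash

python3 -m handwheel '[[[0,0,0,-0.1,0],[0,0,0,-0.1,0],[0,0,0,0,0],[0,0,0,0,0],[0,0,0,0,0]]]'
python3 -m handwheel '[[[36,0,0,0,0],[36,0,0,0,0],[36,0,0,0,0],[36,0,0,4,0],[36,0,0,5,0]]]'
python3 -m handwheel '[[[70,-3,-5,3,5],[70,-3,-5,2,5],[70,-3,-5,0,5],[70,-3,-5,0,5],[70,0,0,0,0]]]'
python3 look.py;  python3 crop.py top 188 298 135 200 7 c6.png
```

```text
clock: 48.7
eef_pos: [569.3, -0.4, 30.2]
tcp_rot: [0.057, 0.998, -0.0, -0.004]
wrist_force: [-19.0, 2.2, 22.5]
finger_gap: 14.0
clock: 49.32
eef_pos: [572.6, -0.6, 119.1]
tcp_rot: [0.057, 0.998, -0.0, -0.001]
wrist_force: [-0.1, 0.1, 0.2]
finger_gap: 31.8
clock: 49.95
eef_pos: [453.0, -201.1, 168.0]
tcp_rot: [-0.115, 0.993, -0.0, 0.0]
wrist_force: [-0.1, 1.0, 1.0]
finger_gap: 61.7
0.7 [592.4 158.4  56.9] -4.9 8.0 7.0
0.57 [578.6  51.6  57. ] -12.4 11.3 11.0
0.48 [582.5 103.7  56.7] -1.7 11.6 10.0
0.42 [ 468.7 -140.1  273.8] -39.9 75.4 21.0
```

View pics/c6.png

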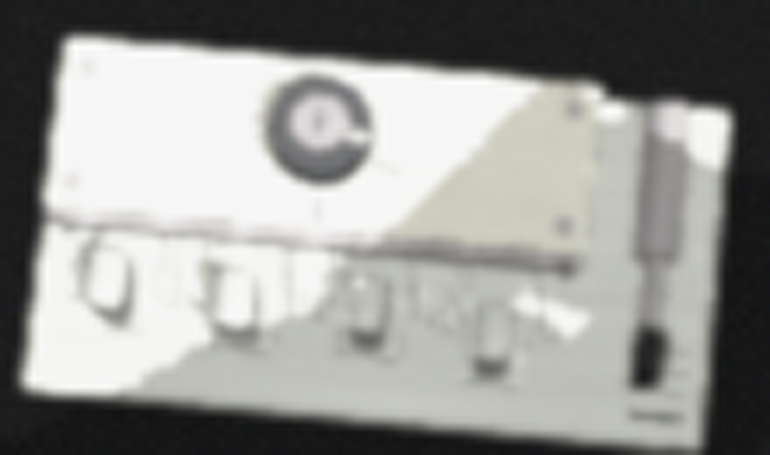

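```bash

python3 -m handwheel '[[[70,2.91,3.88,0,2.7],[70,2.91,3.88,0,2.7],[70,2.91,3.88,0,2.7],[70,2.91,3.88,0,2.7],[70,2.91,3.88,0,2.7]]]' 25
python3 -m handwheel '[[[70,2.91,3.88,0,2.7],[70,2.91,3.88,0,2.7],[70,0,0,-3,0],[70,0,0,-3,0],[70,0,0,0,0]]]'
python3 -m handwheel '[[[70,0,0,-3,0],[70,0,0,-2,0],[70,0,0,-2,0],[70,0,0,0,0],[70,0,0,0,0]]]'
```

```text
clock: 50.72
eef_pos: [601.2, -0.7, 167.7]
tcp_rot: [-0.235, 0.972, 0.0, 0.0]
wrist_force: [-0.0, -0.3, 0.1]
finger_gap: 61.2
clock: 51.35
eef_pos: [656.3, 75.4, 105.1]
tcp_rot: [-0.28, 0.96, 0.001, -0.003]
wrist_force: [0.5, 0.5, 1.0]
finger_gap: 61.4
clock: 51.98
eef_pos: [658.7, 73.3, 38.4]
tcp_rot: [-0.279, 0.96, -0.0, 0.0]
wrist_force: [-0.9, 0.4, 0.0]
finger_gap: 61.4
```

```bash

python3 -m handwheel '[[[70,-0.2,-0.25,0,0],[40,0,0,0,0],[40,0,0,0,0],[40,0,0,0,0],[40,0,0,0,0]]]' 30
python3 -m handwheel '[[[40,0,0,0,-8],[40,0,0,0,-8],[40,0,0,0,-8],[40,0,0,0,-8],[40,0,0,0,-8]]]'
python3 -m handwheel '[[[40,0,0,0,-8],[40,0,0,0,-8],[40,0,0,0,-8],[40,0,0,0,-8],[40,0,0,0,-4]]]'
python3 -m handwheel '[[[40,0,0,0,-2],[40,0,0,0,0],[40,0,0,0,0],[40,0,0,0,0],[40,0,0,0,0]]]'
python3 -c "
from rig import bot;s=bot.get_state();print(s['moment'],s['q'])"
```

```text
clock: 52.6
eef_pos: [656.8, 70.3, 38.3]
tcp_rot: [-0.279, 0.96, -0.0, 0.0]
wrist_force: [1.0, -4.4, 3.3]
finger_gap: 43.5
clock: 53.22
eef_pos: [656.7, 70.6, 38.3]
tcp_rot: [0.068, 0.998, -0.0, 0.0]
wrist_force: [-0.4, -2.5, 3.9]
finger_gap: 43.7
clock: 53.85
eef_pos: [656.8, 70.8, 38.4]
tcp_rot: [0.372, 0.928, 0.0, 0.001]
wrist_force: [0.8, -1.7, 3.3]
finger_gap: 43.4
clock: 54.48
eef_pos: [656.3, 71.3, 38.3]
tcp_rot: [0.387, 0.922, 0.0, 0.0]
wrist_force: [-0.2, 0.4, 5.3]
finger_gap: 43.6
[0.07697798 0.0286664  0.65159423] [ 9.00903042e-02  7.06116573e-01  1.63357516e+00  2.27074998e-04
  8.01565300e-01 -6.86747078e-01]
```

```bash

python3 -m handwheel '[[[70,0,0,0,0],[70,0,0,0,0],[70,0,0,0,0],[70,0,0,4,0],[70,0,0,5,0]]]'
python3 -m handwheel '[[[40,-2.44,-3.38,0,9.8],[40,-2.44,-3.38,0,9.8],[40,-2.44,-3.38,0,9.8],[40,-2.44,-3.38,0,9.8],[40,0,0,0,0]]]'
python3 look.py;  python3 crop.py top 188 298 135 200 7 c7.png;python3 crop.py side 180 290 180 260 7 c7s.png
```

```text
clock: 55.1
eef_pos: [655.0, 70.7, 127.3]
tcp_rot: [0.388, 0.922, -0.001, -0.002]
wrist_force: [0.4, 0.5, 0.1]
finger_gap: 61.7
clock: 55.72
eef_pos: [556.9, -66.0, 127.7]
tcp_rot: [0.057, 0.998, 0.0, -0.001]
wrist_force: [0.4, 1.0, 0.5]
finger_gap: 35.2
0.64 [ 497.  -240.1   53.8] -63.9 6.7 180.0
0.62 [552.7  22.1 250.6] 52.8 106.8 15.0
0.54 [591.8 157.9  55.9] 2.1 7.0 11.0
0.5 [581.5 103.9  55.7] 11.1 12.7 11.0
```

View pics/c7.png

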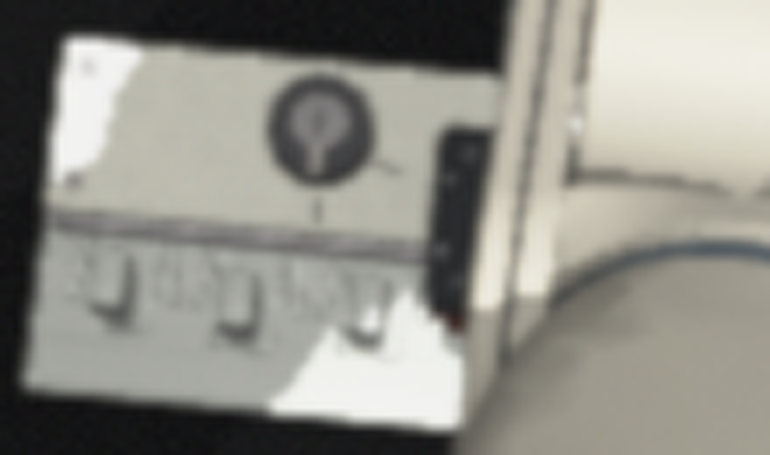

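View pics/c7s.png

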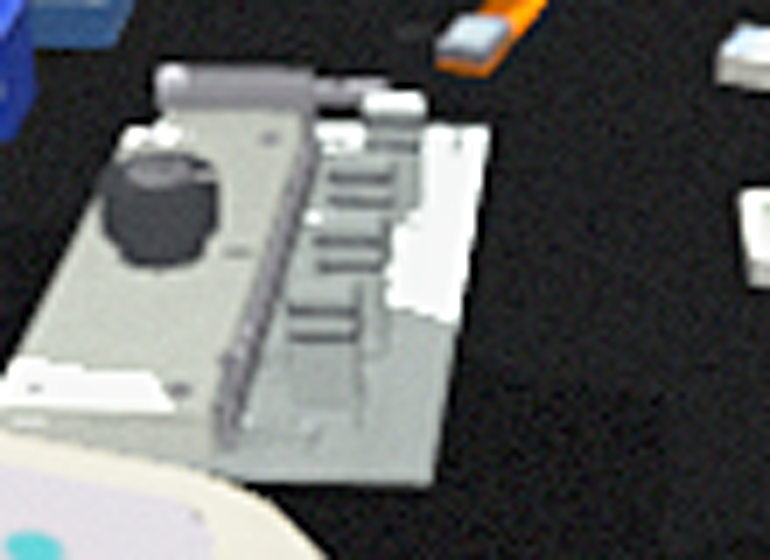

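Tick aligned with the front (tight) mark at (316,208), bar lowered. Now the gauge.

```bash

python3 -m handwheel '[[[40,0.15,0.15,-3,0],[40,0,0,-3,0],[40,0,0,-3,0],[40,0,0,-0.4,0],[40,0,0,0,0]]]' 45
python3 -m handwheel '[[[0,0,0,0,0],[0,0,0,0,0],[0,0,0,0,0],[0,0,0,0,0],[0,0,0,0,0]]]'
```

```text
clock: 56.5
eef_pos: [560.8, -62.3, 34.1]
tcp_rot: [0.056, 0.998, 0.0, 0.0]
wrist_force: [0.2, -0.8, 0.5]
finger_gap: 35.3
clock: 57.12
eef_pos: [560.7, -64.4, 34.9]
tcp_rot: [0.056, 0.998, -0.001, 0.001]
wrist_force: [-1.7, -8.1, 2.0]
finger_gap: 13.3
```

```bash

python3 -m handwheel '[[[0,-0.82,-0.06,0,0],[0,-0.82,0.094,0,0],[0,-0.82,0.094,0,0],[0,-0.82,0.094,0,0],[0,0,0,0,0]]]'
```

```text
clock: 57.75
eef_pos: [529.0, -61.0, 34.8]
tcp_rot: [0.056, 0.998, -0.0, 0.002]
wrist_force: [8.2, -2.0, -0.6]
finger_gap: 13.6
```

```bash

python3 -m handwheel '[[[0,-0.15,0.017,0,0],[0,0,0,0,0],[0,0,0,0,0],[0,0,0,0,0],[0,0,0,0,0]]]'
python3 look.py; python3 crop.py side 200 290 180 230 8 g.png
python3 -m handwheel '[[[0,0,0,0,0],[0,0,0,0,0],[0,0,0,0,0],[0,0,0,0,0],[0,0,0,0,0]]]'
python3 -m handwheel '[[[0,0,0,0,0],[0,0,0,0,0],[0,0,0,0,0],[0,0,0,0,0],[0,0,0,0,0]]]'
```

```text
clock: 58.38
eef_pos: [528.1, -60.8, 34.8]
tcp_rot: [0.056, 0.998, -0.0, 0.003]
wrist_force: [7.1, -0.9, -0.6]
finger_gap: 13.6
0.72 [ 494.2 -238.2   55.6] 38.0 24.2 182.0
0.69 [592.1 158.   56.4] 9.5 8.0 11.0
0.5 [581.7 103.8  56.8] 4.2 9.5 11.0
clock: 59.15
eef_pos: [528.1, -60.9, 34.8]
tcp_rot: [0.056, 0.998, -0.0, 0.003]
wrist_force: [7.9, -1.8, -0.2]
finger_gap: 14.1
clock: 59.78
eef_pos: [528.2, -60.9, 34.8]
tcp_rot: [0.056, 0.998, -0.0, 0.003]
wrist_force: [7.6, -2.0, -0.9]
finger_gap: 13.9
```

View pics/g.png

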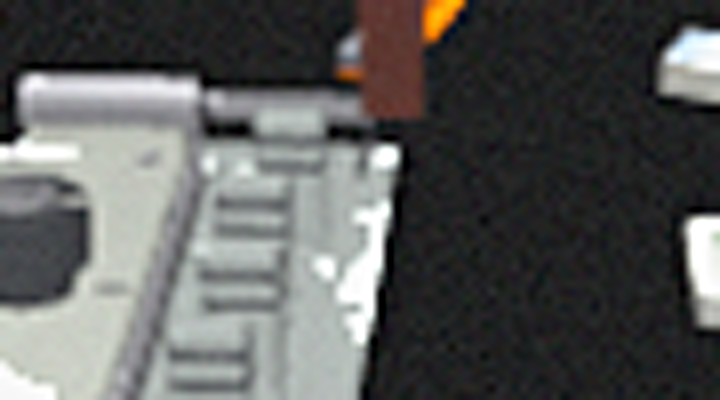

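```bash

python3 -m handwheel '[[[0,-0.2,0.023,0,0],[0,0,0,0,0],[0,0,0,0,0],[0,0,0,0,0],[0,0,0,0,0]]]'
python3 -m handwheel '[[[0,0,0,0,0],[0,0,0,0,0],[0,0,0,0,0],[0,0,0,0,0],[0,0,0,0,0]]]'
python3 -m handwheel '[[[0,0,0,0,0],[0,0,0,0,0],[0,0,0,0,0],[0,0,0,0,0],[0,0,0,0,0]]]'
python3 -m handwheel '[[[0,0.8,-0.092,0,0],[0,0.8,-0.092,0,0],[0,0.8,-0.092,0,0],[0,0.8,-0.092,0,0],[0,0.2,-0.023,0,0]]]'
python3 -m handwheel '[[[40,0,0,0,0],[40,0,0,0,0],[40,0,0,0,0],[40,0,0,4,0],[40,0,0,5,0]]]'
python3 -m handwheel '[[[40,-4,-4,3,0],[40,-4,-4,2,0],[40,-4,-4,0,0],[40,0,-4,0,0],[40,0,0,0,0]]]'
python3 look.py; python3 crop.py top 188 298 135 200 7 fin.png; python3 - <<'E'
from meas import *
for k,n in (("timer","top"),("usb_stick","top"),("coverslip_box","top")):
    d=np.load("topd.npy")
    for m in bot.masks_of(n,k)[:1]:
        print(k,round(m["p"],2),np.median(cloud(n,d)[m["pixels"]],0).round())
E
```

```text
clock: 60.4
eef_pos: [526.3, -60.6, 34.8]
tcp_rot: [0.056, 0.998, -0.0, 0.003]
wrist_force: [8.0, -2.5, 0.7]
finger_gap: 13.7
clock: 61.02
eef_pos: [526.2, -60.6, 34.8]
tcp_rot: [0.056, 0.998, -0.0, 0.003]
wrist_force: [7.6, -2.1, -0.8]
finger_gap: 13.9
clock: 61.65
eef_pos: [526.3, -60.6, 34.8]
tcp_rot: [0.056, 0.998, -0.0, 0.003]
wrist_force: [8.6, -1.8, -1.1]
finger_gap: 13.8
clock: 62.28
eef_pos: [558.9, -64.3, 34.8]
tcp_rot: [0.056, 0.998, -0.0, 0.001]
wrist_force: [2.4, -2.2, 8.5]
finger_gap: 13.5
clock: 62.9
eef_pos: [556.3, -64.0, 123.5]
tcp_rot: [0.056, 0.998, 0.0, -0.002]
wrist_force: [1.1, -0.1, -0.5]
finger_gap: 35.3
clock: 63.52
eef_pos: [438.3, -225.2, 173.3]
tcp_rot: [0.057, 0.998, -0.0, 0.0]
wrist_force: [0.2, 0.5, -0.1]
finger_gap: 34.5
0.63 [567.    0.   56.6] -6.2 11.3 11.0
0.49 [593.3 158.2  56.8] -4.8 4.6 8.0
0.44 [581.4 103.9  56.2] 9.9 10.4 9.0
timer 0.91 [396.  35.  13.]
usb_stick 0.42 [390. 145.   7.]
coverslip_box 0.51 [ 393. -156.   15.]
```

View pics/fin.png

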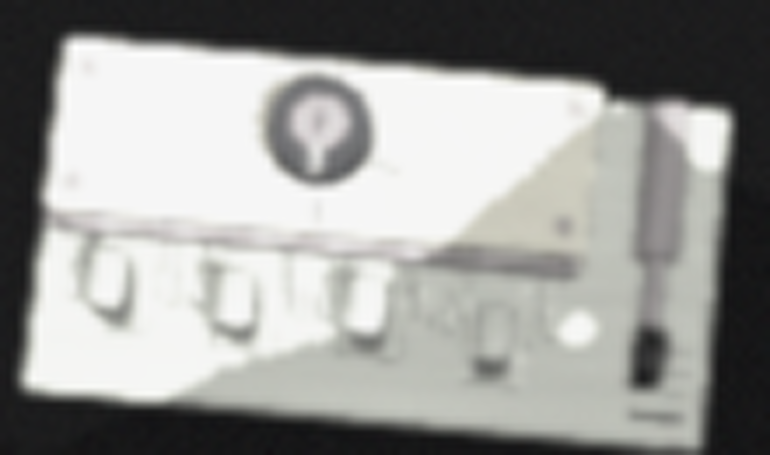

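All four carriers are in, the tick is at the tight mark, the gauge is back in and the bystanders haven't moved. Handing in.

```bash
python3 -c "
from rig import bot;print(bot.close_job())"
```

```text
the job is handed in; nothing more can be done
None
```

The magazine is loaded and locked, and I handed the job in with the robot's clock at about 64 s; no verdict was reported.

- **Loading:** I slackened the lock ring to its loose stop, then slid all four white and grey carriers into separate slots. Each bore on its stop with a clear push of 6–14 N. The noses sat about 48–53 mm behind the mouths, within the stated 46–56 mm. The orange look-alike was left alone. I moved the carrier near the analyser into open space and regripped it, because the gripper's body would have come too close there.
- **Locking:** I turned the ring clockwise to its end stop, with 0.65 N m reacting at the stop.
- **Gauge:** I drew it to about 33 mm, then about 35 mm by tool travel. The pull was 7–8.6 N, and I held it for over 2.5 s. I then guided it back in and released it.

**Last checks:**
- The final picture shows the ring's tick at the tight mark, the keeper bar lowered and the gauge handle back in.
- It also shows all four carriers still in their slots. Their blocks measured within about 1–2 mm of where they touched the stops. The detector missed the slot 1 block that time; it shows in the picture in the same place.
- The timer, memory stick and white box read within about 3 mm of their first positions, which is measurement noise.
- The draw was judged only from tool travel and spring force, because the gripper hid the pointer and the bold line.
- The spring force read slightly low for 35 mm (about 8 N against an expected 8.5 N), but still above the mark's 7.6 N.

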